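Book in a ring and hold the inspection flap at the set angle

TASK

Book in the ring in the grey inspection box: pick up the stick scanner from its rubber pad, hold it steady for a good second with its window facing the barcode label of the job card in its stand, about 7 cm away, and lay it back flat on the middle of the pad. Then lift the box's flap, which has a bow handle, until it is in line with the pointer set on the quadrant beside it, and finish while holding it there still, since it falls shut when let go. Do not shift the pointer or disturb the other things on the bench.

Things in the scene. Friction and masses are not known exactly. Their poses are not given: they have to be found in the camera images.
- scanner_middle (a point): Middle (half-way up) of the stick scanner, a loose handheld barcode reader lying flat on its rubber pad; about 140 g. Its x axis runs along the stick to the head with the dark window, z is up. Grey body 30 mm wide and 26 mm high from 56 mm behind this point to 34 mm ahead; black head 46 mm wide and 28 mm high (8 mm wider each side) from 30 to 56 mm ahead, with the window at its very end. Underside 14 mm below this point. Grip the grey body across its 30 mm.
- scanner: The stick scanner itself; origin on its underside, 14 mm below scanner_middle; same axes.
- scanner_spot (a point): Point in the air 70 mm straight ahead of the scanner's window (126 mm ahead of scanner_middle along its x axis, same height), where the beam reads best. The reader works when this point lies on the label (within about 18 mm up, down and sideways, 30 mm nearer or farther) and the stick points at the label within about 17 degrees of square.
- label (a point): Centre of the white barcode label, 58 mm wide and 38 mm high, on the near face of an upright job card stand (plate 74 mm wide and 104 mm high overall, on an 80 mm wide foot reaching 17 mm in front of the plate, fixed to the bench), 70 mm above the bench. The label faces along -x of this frame, y is sideways, z up; a scanner aimed at it points along +x.
- pad_middle (a point): Middle of the top of the black rubber scanner pad, 140 mm (its x) by 90 mm (its y), 4 mm thick, fixed to the bench.
- flap_hinge (a point): Middle of the hinge line of the box's flap. The hinge line runs along y of this frame; x points from the front of the box (handle side) to its back, z up. The open-topped grey metal box is 150 mm (x) by 160 mm (y) by 100 mm high and fixed; its middle lies 75 mm ahead of the hinge, towards -x; the hinge line is 103 mm above the bench.
- flap_angle (a joint): Angle of the flap: 0 shut (level, lying on the box), growing as its front edge is lifted, in rad; up to 1.3. It is an aluminium frame with a clear window, 155 mm long from the hinge to its front edge, 160 mm wide, 4 mm thick, with its bow handle about 0.4 kg. Nothing holds it up: let go, it falls shut.
- flap: The flap with its bow handle, a U of round steel bar 12 mm thick that sticks out beyond the flap's front edge in the plane of the flap. Origin on the hinge line; axes as handle_bar.
- handle_bar (a point): Middle of the handle's cross bar, 217 mm from the hinge line and 62 mm beyond the flap's front edge; the bar runs 100 mm along y (88 mm clear between the arms of the bow) and can be taken from above with one finger in front of it and one between it and the flap; it may turn between the fingers. This frame turns with the flap: -x points along the flap from the hinge to the handle.
- pointer (a joint): Angle of the set pointer, in rad, measured as that of the flap: equal values mean that flap and pointer are in line. The pointer stays where it was set by friction (about 2.5 N at its tip moves it) and does not touch the flap; it lies between 0.35 and 0.75.
- pointer_tip (a point): Stud at the tip of the dark pointer that sits on the graduated quadrant on the side of the box that looks towards the robot, about 10 mm beside the flap's edge; 150 mm from the hinge line, on which it turns too. -x of this frame points along the pointer, away from the hinge.
- v_block: Bystander: small steel V-block, 40 x 48 x 34 mm; loose on the bench; origin at its underside.
- grease_tin: Bystander: flat round tin with a lid, 67 mm across, 31 mm high; loose on the bench; origin at its underside.
- loose_ring: Bystander: steel bearing ring, 68 mm outside, 20 mm high; loose on the bench; origin at its underside.
- small_ring: Bystander: steel ring, 50 mm outside, 16 mm high; loose on the bench; origin at its underside.
- dial_indicator: Bystander: dial indicator lying face up, 94 x 56 x 20 mm; loose on the bench; origin at its underside.
- plug_gauge: Bystander: double-ended plug gauge lying down, 104 mm long, 22 mm thick; loose on the bench; origin at its underside.

How it is judged (in metres and radians):
On the way, in this order (a step that is already met when the one before it is completed fails the run):
1. the held scanner is aimed at the label from about 7 cm and kept steady for a second (x of scanner_spot in the frame of label between -0.035 and 0.035 m and z of scanner_spot in the frame of label between -0.02 and 0.02 m and y of scanner_spot in the frame of label between -0.02 and 0.02 m and angle between the x axis of scanner and the x axis of label, either way round below 0.35 rad and linear speed of scanner below 0.04 m/s and angular speed of scanner below 0.4 rad/s and contact force between the fingers and scanner above 0.3 N), for 1 s.
2. the scanner lies flat on its pad again, let go (horizontal distance between scanner_middle and pad_middle below 0.04 m and z of scanner_middle in the frame of pad_middle below 0.022 m and contact force between the fingers and scanner below 0.05 N and linear speed of scanner below 0.03 m/s and angle between scanner's own z axis and vertical below 0.15 rad), for 0.2 s.
3. the flap is lifted into line with the pointer (angle between the x axis of handle_bar and the x axis of pointer_tip, either way round below 0.07 rad and value of joint flap_angle above 0.25 rad), for 0.3 s.
At the end, for the whole second after the job is handed in: The robot's fingers hold the flap still, within 0.07 rad (4 degrees) of the pointer, and the scanner lies flat on its pad, its middle within 40 mm of the pad's middle (all of step 2 and all of step 3 and velocity of joint flap_angle between -0.1 and 0.1 rad/s and contact force between the fingers and flap above 0.5 N); the arm keeps its last pose, push and grip.
It fails at once if the pointer is shifted (its tip by more than 8 mm) (distance of pointer_tip from where it was at the start of the episode above 0.008 m).
It fails at once if a bystander (V-block, grease tin, loose ring, small ring, dial indicator or plug gauge) is moved more than 30 mm (distance of any of v_block, grease_tin, loose_ring, small_ring, dial_indicator, plug_gauge from where it was at the start of the episode above 0.03 m).
It also fails if it takes over 53 s, if anything falls off the work surface, if the arm or the gripper's body presses on something with over 40 N, if the wrist force passes 120 N, or if a joint passes its speed limit or range.

ROBOT

A 6-joint arm with a two-finger parallel gripper is mounted at the origin on the work surface; the furniture and walls round the work are solid. World frame = base frame: x ahead of the robot, y to its left, z up, the work surface at z = 0. Lengths are in m, angles in degrees, forces in N, time in s.
With the tool pointing down it reaches from about 0.15 to 0.775 m from the base axis. Payload 6.1 kg.
Tool frame: the origin (TCP) lies between the finger pads; the fingertips stand 17 mm ahead of it and the grasp point (between the pads) lies 2 mm behind it; z points along the fingers, y is the direction in which the jaws open and shut (so a half turn about z gives the same grasp; the last joint's range is limited). The gripper opens to 85 mm and grips with 20 to 120 N. Pads are 22 mm wide; open, the fingers measure 114 mm over their backs; the gripper's body (76 mm by 85 mm) begins 54 mm behind the grasp point. The pads swing forward as they close: fully open they stand 13 mm farther back than shut.
Start: joints at [-40.336, 7.208, -2.269, 80.523, 0, 90], TCP at [0.4, -0.34, 0.248] pointing down, gripper open.
Joint ranges: [-155.77, 155.77], [-54.66, 111.73], [-72.52, 77.12], [-102.08, 115.82], [-83.92, 84.16], [-180, 180]. Speed limits (degrees/s): [136.94, 136.94, 172.46, 180, 180, 180].

INTERFACE

Orientations are given as [roll, pitch, yaw] about the fixed x, y, z axes, in that order (R = Rz(yaw) Ry(pitch) Rx(roll)).
In Python, from plant import r gives the robot as it stands. Calls block until the motion is done:
- r.movep(position, orientation): joint-space move of the TCP to a pose.
- r.move_straight(position, ori=None, vel=0.15): straight line of the TCP; ori=None keeps the orientation; vel is the mean speed in m/s.
- r.movej(angles): joint-space move.
- r.grip(opening): finger opening in m; the grip force is fixed at half the most; returns when the fingers have stopped.
- r.hold(seconds).
- r.solve_ik(position, orientation): joint angles nearest the present ones, or None.
- r.get_obs(): the state.
- r.snapshot(name): name is "side" or "top" or "wrist"; returns (picture, depth): 384x512x3 uint8, red, green, blue; 384x512 float32, m along the optical axis (not along the pixel's ray), 0 where there is no reading.
- r.camera_info(name): a dict with "intrinsics" (3x3 intrinsics, pixels), "k1" (the pictures are not rectified: a ray, as slopes to the right and down, at radius r is drawn at 1 + k1 r^2 times it, then the intrinsics apply), "xyz" and "rotation" of the camera in the world; the wrist camera has in their place "T_tool_cam" (4x4, takes a point from camera to tool coordinates, whose origin is the TCP and whose axes are the flange's). Camera axes: x right, y up, looking along -z (the intrinsics and any distortion apply to the point x, -y, -z); pixel columns grow to the right and rows downward; lengths in m; the calibration is good to about 2 mm. A picture is of the moment at which its call begins: read the wrist's pose just before it. camera_info takes no time and is no camera call.
A pose or a line that the arm cannot do raises r.PlanningError and nothing moves.
- r.sign_off(): hands the job in, once; it reports no verdict.
The state is a dict: "time_s": time; "joint_pos": joint angles; "joint_velocities": joint speeds; "effort": joint torques, N m; "position": TCP position; "tool_rot": TCP orientation; "ft_force": force on the tool from outside, world axes, zero at the start; "wrist_torque": the same for the moment, N m; "grip_width": finger opening in m.
Only numpy, scipy, OpenCV 4.12 (cv2) and the standard library are available. Lean on these libraries where they do the work, as an engineer would, in place of code of your own. Each camera call takes 0.05 s, during which the arm holds its last target.

## Working session

There is one attempt and no reset: what is moved stays moved. The work goes in short steps, each a Python script; the robot and the scene stay as the last script left them, time stands still between calls to the robot, and variables do not carry over. Pictures are saved under pics/ and viewed, and the job is handed in when it is done.

```bash
ls; mkdir -p pics
python3 - <<'E'
from plant import r
import cv2, numpy as np
for n in ("side","top","wrist"):
    p,d=r.snapshot(n); cv2.imwrite(f"pics/{n}0.png",p[:,:,::-1]); np.savez(f"{n}0.npz",p=p,d=d)
    print(n,r.camera_info(n),(d>0).mean())
print(r.get_obs())
E
```

```text
pics
side {'intrinsics': array([[426.92686201,   0.        , 250.33198381],
       [  0.        , 426.92686201, 189.74091147],
       [  0.        ,   0.        ,   1.        ]]), 'k1': 0.040997719116405575, 'xyz': array([0.4257427 , 0.94209515, 0.78005575]), 'rotation': array([ 5.29264616e+01, -3.73217705e-02, -1.75404107e+02])} 0.9959920247395834
top {'intrinsics': array([[461.79579238,   0.        , 260.75750091],
       [  0.        , 461.79579238, 192.71115368],
       [  0.        ,   0.        ,   1.        ]]), 'k1': -0.10556400857779963, 'xyz': array([0.24318437, 0.04140958, 1.28580859]), 'rotation': array([ 12.42495484,  -0.44120888, -91.65224252])} 0.995819091796875
wrist {'intrinsics': array([[282.89396072,   0.        , 252.47806155],
       [  0.        , 282.89396072, 188.70719846],
       [  0.        ,   0.        ,   1.        ]]), 'k1': -0.05015501032323089, 'T_tool_cam': array([[ 8.90472323e-04,  9.55017444e-01,  2.96548290e-01,
         7.55598557e-02],
       [ 9.99999513e-01, -9.76693237e-04,  1.42597988e-04,
        -2.91076293e-04],
       [ 4.25820276e-04,  2.96548019e-01, -9.55017849e-01,
        -1.27154750e-01],
       [ 0.00000000e+00,  0.00000000e+00,  0.00000000e+00,
         1.00000000e+00]])} 0.9958852132161459
{'time_s': 0.15, 'joint_pos': array([-4.03365784e+01,  7.23476961e+00, -2.31361723e+00,  8.05249511e+01,
        8.17264289e-04,  8.99998287e+01]), 'joint_velocities': array([ 0.14528088, -0.06812003,  0.13802212, -0.05799368, -0.02351238,
       -0.01803879]), 'effort': array([-1.82386448e-04, -4.36271739e+01,  3.53150618e+01,  1.35157403e-02,
       -3.73253488e-05,  2.82311177e-06]), 'position': array([ 0.39995248, -0.33961837,  0.24769015]), 'tool_rot': array([-1.79926662e+02, -8.17482941e-04,  4.96635919e+01]), 'ft_force': array([0.43952465, 0.70077129, 0.26480949]), 'wrist_torque': array([ 0.05303981, -0.01573191,  0.04428244]), 'grip_width': 0.08565513789636685}
```

View pics/top0.png

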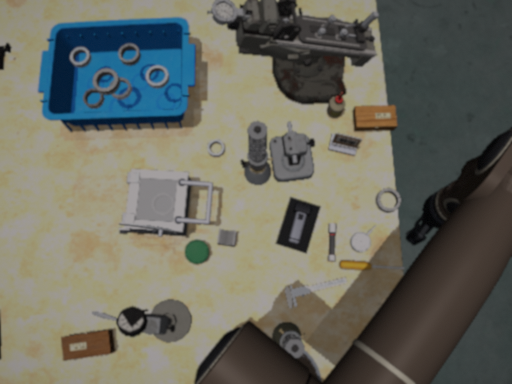

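View pics/side0.png

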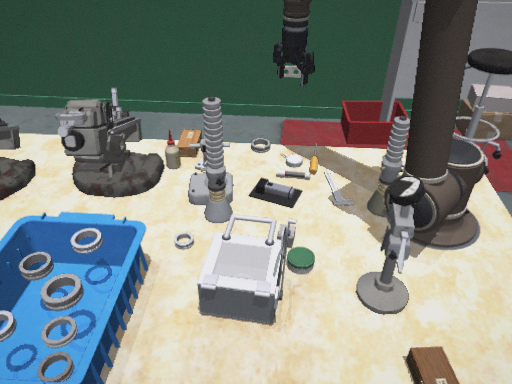

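View pics/wrist0.png

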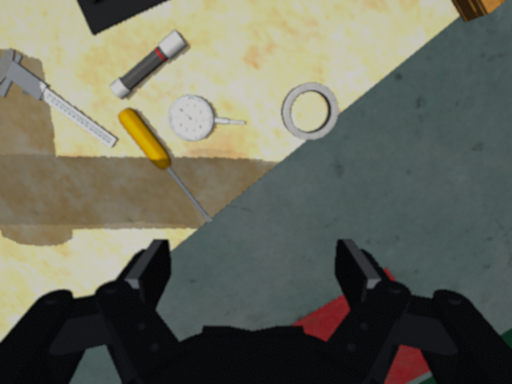

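```bash
cat > h.py <<'E'
import numpy as np, cv2
from scipy.spatial.transform import Rotation as Ro
def campose(info,obs=None):
    if 'T_tool_cam' in info:
        T=np.eye(4);T[:3,:3]=Ro.from_euler('xyz',obs['tool_rot'],degrees=True).as_matrix();T[:3,3]=obs['position']
        return T@info['T_tool_cam']
    T=np.eye(4);T[:3,:3]=Ro.from_euler('xyz',info['rotation'],degrees=True).as_matrix();T[:3,3]=info['xyz'];return T
def rays(info,uv):
    uv=np.asarray(uv,float).reshape(-1,2);K=info['intrinsics'];k=info['k1']
    s=cv2.undistortPoints(uv.reshape(-1,1,2),K,np.array([k,0,0,0.])).reshape(-1,2)
    return np.c_[s[:,0],-s[:,1],-np.ones(len(s))]
def plane(info,T,uv,z):
    d=rays(info,uv)@T[:3,:3].T;o=T[:3,3]
    return o+d*((z-o[2])/d[:,2])[:,None]
def depthpts(info,T,uv,dep):
    return T[:3,3]+(rays(info,uv)*np.asarray(dep).reshape(-1,1))@T[:3,:3].T
def proj(info,T,P):
    P=np.asarray(P,float).reshape(-1,3);c=(P-T[:3,3])@T[:3,:3]
    s=np.c_[c[:,0],-c[:,1]]/(-c[:,2:3]);s*=(1+info['k1']*(s**2).sum(1,keepdims=True))
    K=info['intrinsics'];return np.c_[s[:,0]*K[0,0]+K[0,2],s[:,1]*K[1,1]+K[1,2]]
def cloud(info,T,d):
    v,u=np.mgrid[0:384,0:512]
    return depthpts(info,T,np.c_[u.ravel(),v.ravel()],d.ravel()).reshape(384,512,3)
E
python3 - <<'E'
from plant import r
from h import *
for n in ('top','side'):
    f=np.load(n+'0.npz');info=r.camera_info(n);T=campose(info);X=cloud(info,T,f['d'])
    np.save(n+'X.npy',X)
X=np.load('topX.npy')
for u,v,w in [(298,228,'scanner'),(345,145,'card?'),(292,155,'grey'),(256,150,'hose'),(155,200,'flap'),(211,203,'bar'),(228,238,'vblock'),(197,251,'tin'),(388,200,'ring'),(217,148,'small ring'),(361,241,'dial'),(332,243,'plug'),(376,118,'wood'),(336,103,'bottle'),(300,250,'pad')]:
    print(w,(u,v),X[v,u].round(3))
p=np.load('top0.npz')['p'][:,:,::-1]
cv2.imwrite('pics/top0z.png',cv2.resize(p[90:280,270:410],None,fx=4,fy=4,interpolation=cv2.INTER_CUBIC)[:600])
cv2.imwrite('pics/top0b.png',cv2.resize(p[140:270,100:260],None,fx=4.5,fy=4.5,interpolation=cv2.INTER_CUBIC))
p=np.load('side0.npz')['p'][:,:,::-1]
cv2.imwrite('pics/side0b.png',cv2.resize(p[110:330,160:340],None,fx=2.7,fy=2.7,interpolation=cv2.INTER_CUBIC))
E
```

```text
scanner (298, 228) [ 0.418 -0.076  0.028]
card? (345, 145) [ 0.654 -0.222  0.028]
grey (292, 155) [ 0.583 -0.056  0.174]
hose (256, 150) [0.569 0.035 0.264]
flap (155, 200) [0.491 0.302 0.107]
bar (211, 203) [ 0.501  0.166 -0.003]
vblock (228, 238) [0.396 0.117 0.022]
tin (197, 251) [0.362 0.201 0.031]
ring (388, 200) [ 0.495 -0.341 -0.   ]
small ring (217, 148) [ 0.666  0.148 -0.008]
dial (361, 241) [ 0.378 -0.25   0.019]
plug (332, 243) [ 0.375 -0.169  0.015]
wood (376, 118) [ 0.73  -0.317  0.039]
bottle (336, 103) [ 0.762 -0.195  0.079]
pad (300, 250) [ 0.359 -0.08   0.009]
```

View pics/top0z.png

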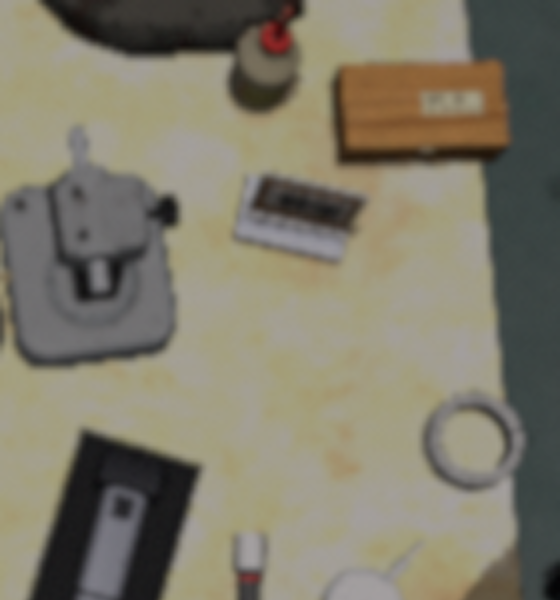

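View pics/top0b.png

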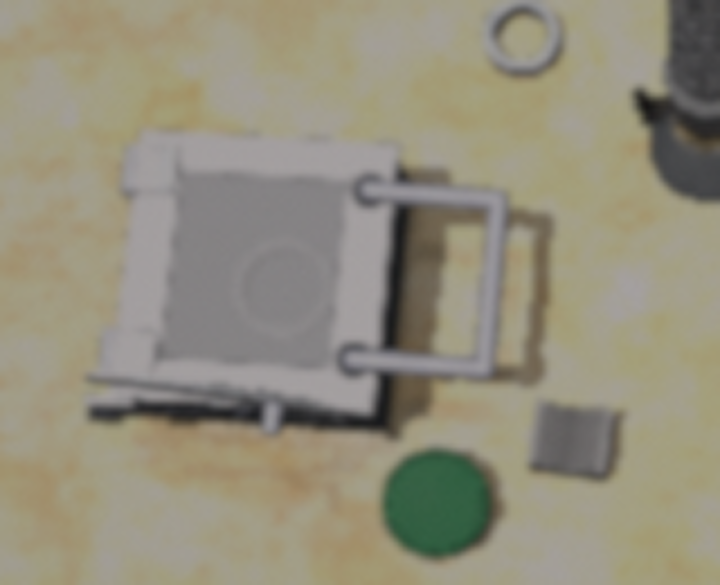

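View pics/side0b.png

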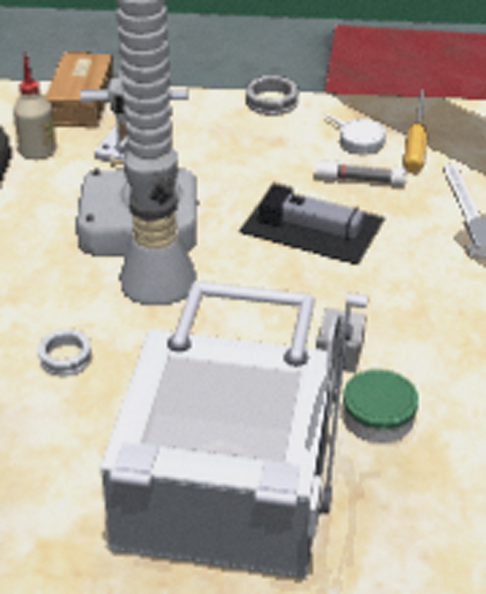

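Run:
```python
import numpy as np,cv2
X=np.load('topX.npy')
for v in range(130,160,2):
    print(v,[tuple((X[v,u]*1000).astype(int)) for u in range(326,366,6)])
p=np.load('top0.npz')['p'][:,:,::-1]
cv2.imwrite('pics/card.png',cv2.resize(p[125:165,320:370],None,fx=12,fy=12,interpolation=cv2.INTER_CUBIC))
p=np.load('side0.npz')['p'][:,:,::-1]
cv2.imwrite('pics/ptr.png',cv2.resize(p[210:310,260:310],None,fx=6,fy=6,interpolation=cv2.INTER_CUBIC))
```

```text
130 [(np.int64(709), np.int64(-174), np.int64(1)), (np.int64(710), np.int64(-192), np.int64(-1)), (np.int64(710), np.int64(-210), np.int64(0)), (np.int64(709), np.int64(-228), np.int64(0)), (np.int64(710), np.int64(-247), np.int64(-4)), (np.int64(704), np.int64(-261), np.int64(11)), (np.int64(704), np.int64(-279), np.int64(10))]
132 [(np.int64(703), np.int64(-174), np.int64(1)), (np.int64(704), np.int64(-192), np.int64(0)), (np.int64(703), np.int64(-210), np.int64(0)), (np.int64(703), np.int64(-228), np.int64(0)), (np.int64(702), np.int64(-246), np.int64(0)), (np.int64(702), np.int64(-264), np.int64(-1)), (np.int64(703), np.int64(-282), np.int64(-2))]
134 [(np.int64(697), np.int64(-173), np.int64(0)), (np.int64(693), np.int64(-189), np.int64(12)), (np.int64(663), np.int64(-190), np.int64(96)), (np.int64(696), np.int64(-227), np.int64(1)), (np.int64(697), np.int64(-246), np.int64(-3)), (np.int64(696), np.int64(-263), np.int64(0)), (np.int64(695), np.int64(-280), np.int64(1))]
136 [(np.int64(692), np.int64(-173), np.int64(-1)), (np.int64(686), np.int64(-188), np.int64(14)), (np.int64(6
[... 3164 characters left out ...]
t64(635), np.int64(-277), np.int64(-4))]
156 [(np.int64(628), np.int64(-168), np.int64(5)), (np.int64(630), np.int64(-187), np.int64(-1)), (np.int64(630), np.int64(-205), np.int64(-3)), (np.int64(629), np.int64(-222), np.int64(0)), (np.int64(627), np.int64(-239), np.int64(2)), (np.int64(629), np.int64(-258), np.int64(-2)), (np.int64(628), np.int64(-276), np.int64(-2))]
158 [(np.int64(625), np.int64(-169), np.int64(-2)), (np.int64(623), np.int64(-186), np.int64(1)), (np.int64(623), np.int64(-204), np.int64(-1)), (np.int64(622), np.int64(-221), np.int64(3)), (np.int64(622), np.int64(-239), np.int64(0)), (np.int64(621), np.int64(-257), np.int64(1)), (np.int64(621), np.int64(-275), np.int64(0))]
```

View pics/card.png

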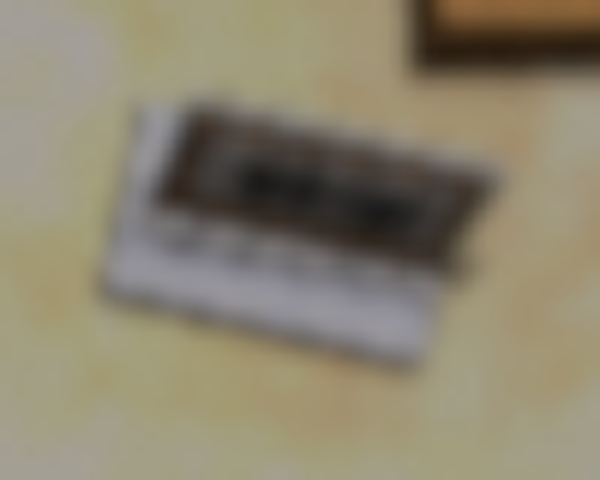

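View pics/ptr.png

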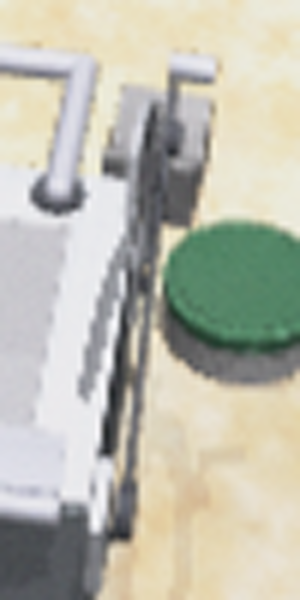

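Run:
```python
from plant import r
from h import *
f=np.load('top0.npz');info=r.camera_info('top');T=campose(info);X=np.load('topX.npy')
# card plane
v,u=np.mgrid[0:384,0:512]
m=(u>320)&(u<366)&(v>130)&(v<160)&(X[...,2]>0.03)&(X[...,2]<0.095)
P=X[m]; c=P.mean(0); w,V=np.linalg.eigh(np.cov(P[:,:2].T)); n=V[:,0]*np.sign(V[0,0])
yaw=np.degrees(np.arctan2(n[1],n[0])); t=np.array([-n[1],n[0]]); s=(P[:,:2]-c[:2])@t
print('card n',n,yaw,c,np.sqrt(w),'extent',s.min(),s.max(),len(P))
m2=(u>320)&(u<366)&(v>130)&(v<160)&(X[...,2]>0.06)&(X[...,2]<0.115);P2=X[m2];s2=(P2[:,:2]-c[:2])@t;print(np.percentile(s2,[1,50,99]))
print('mid', c[:2]+t*(np.percentile(s2,[1,99]).mean()))
hsv=cv2.cvtColor(f['p'],cv2.COLOR_RGB2HSV);g=f['p'].max(2)
dark=((g<60)&(u>268)&(u<328)&(v>190)&(v<258)).astype(np.uint8)
cs,_=cv2.findContours(dark,cv2.RETR_EXTERNAL,cv2.CHAIN_APPROX_NONE);k=max(cs,key=cv2.contourArea)
W=plane(info,T,k.reshape(-1,2),0.004)[:,:2]
rc=cv2.minAreaRect((W*1000).astype(np.float32));print('pad',rc)
gx=((g>75)&(hsv[...,1]<60)).astype(np.uint8); hull=np.zeros_like(gx);cv2.drawContours(hull,[cv2.convexHull(k)],-1,1,-1)
gx&=cv2.erode(hull,np.ones((7,7)));cs,_=cv2.findContours(gx,cv2.RETR_EXTERNAL,cv2.CHAIN_APPROX_NONE);k=max(cs,key=cv2.contourArea)
W=plane(info,T,k.reshape(-1,2),0.031)[:,:2];print('body',cv2.minAreaRect((W*1000).astype(np.float32)))
```

```text
card n [ 0.95904429 -0.28325614] -16.454637794546397 [ 0.65360966 -0.21716412  0.06458778] [0.00133433 0.02138456] extent -0.03779639980098657 0.035893598932046605 206
[-0.037789   -0.00080474  0.03583181]
mid [ 0.65333247 -0.21810263]
pad ((431.0238342285156, -78.22100067138672), (83.62371826171875, 133.8915252685547), 70.27238464355469)
body ((420.6185607910156, -73.35269165039062), (27.506935119628906, 85.84382629394531), 72.20806884765625)
```

Run:
```python
from plant import r
from h import *
r.movep([0.433,-0.0775,0.16],[180,0,-17.8]); r.hold(0.2)
o=r.get_obs();p,d=r.snapshot('wrist');cv2.imwrite('pics/w1.png',p[:,:,::-1]);np.savez('w1.npz',p=p,d=d,pos=o['position'],rot=o['tool_rot'])
print(o['time_s'],o['position'],o['tool_rot'],o['joint_pos'])
```

```text
4.1417 [ 0.43301743 -0.07757468  0.16001763] [-1.79998787e+02 -2.52691718e-03 -1.78138344e+01] [-1.01572916e+01 -1.07332824e+00 -2.21660726e+01  6.89045897e+01
  8.65613007e-04 -1.72343457e+02]
```

View pics/w1.png

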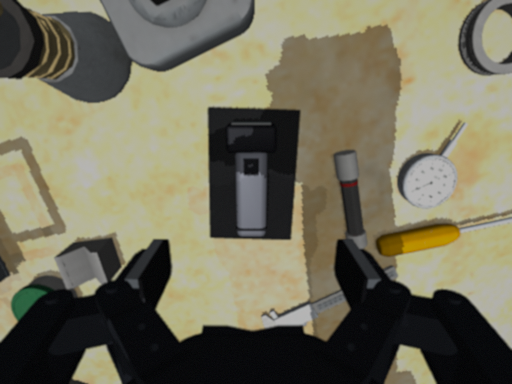

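Run:
```python
from plant import r
from h import *
f=np.load('w1.npz');info=r.camera_info('wrist');T=campose(info,dict(position=f['pos'],tool_rot=f['rot']))
print(T[:3,3])
v,u=np.mgrid[0:384,0:512];p=f['p'];g=p.max(2);hsv=cv2.cvtColor(p,cv2.COLOR_RGB2HSV)
dark=((g<70)&(u>195)&(u<312)&(v>95)&(v<250)).astype(np.uint8)
k=max(cv2.findContours(dark,cv2.RETR_EXTERNAL,cv2.CHAIN_APPROX_NONE)[0],key=cv2.contourArea)
hull=np.zeros_like(dark);cv2.drawContours(hull,[cv2.convexHull(k)],-1,1,-1)
W=plane(info,T,k.reshape(-1,2),0.004)[:,:2];print('pad',cv2.minAreaRect((W*1000).astype(np.float32)))
gx=(g>90).astype(np.uint8)&cv2.erode(hull,np.ones((5,5)))
k=max(cv2.findContours(gx,cv2.RETR_EXTERNAL,cv2.CHAIN_APPROX_NONE)[0],key=cv2.contourArea)
W=plane(info,T,k.reshape(-1,2),0.031)[:,:2];print('body',cv2.minAreaRect((W*1000).astype(np.float32)),cv2.boundingRect(k))
X=cloud(info,T,f['d'])
for q in [(252,200),(252,138),(220,170),(252,120)]:print(q,X[q[1],q[0]].round(4))
print(proj(info,T,[[.433,-.0775,.03]]))
for y in (162.2,):
  print(r.solve_ik([0.433,-0.0775,0.026],[180,0,y]),r.solve_ik([0.53,-0.182,0.078],[180,0,163.5]))
```

```text
[ 0.50480342 -0.10076821  0.28717607]
pad ((432.90936279296875, -76.91242980957031), (88.55919647216797, 138.8597869873047), 70.37919616699219)
body ((417.8908386230469, -70.91514587402344), (25.758962631225586, 57.268428802490234), 72.93421173095703) (237, 172, 28, 57)
(252, 200) [ 0.4186 -0.0726  0.032 ]
(252, 138) [ 0.4749 -0.0906  0.0337]
(220, 170) [ 0.4506 -0.0484  0.0057]
(252, 120) [ 0.4882 -0.0948  0.0058]
[[252.32886457 184.14745948]]
[-10.1475689    4.12499874 -34.68765484  51.18734642   0.
   7.6524311 ] [-18.95227815  14.03390312 -15.65691263  60.30918425   0.
  -2.45227815]
```

Run:
```python
from plant import r
from h import *
f=np.load('w1.npz');info=r.camera_info('wrist');T=campose(info,dict(position=f['pos'],tool_rot=f['rot']))
X=cloud(info,T,f['d']);v,u=np.mgrid[0:384,0:512]
m=(u>212)&(u<292)&(v>108)&(v<240)&(X[...,2]>0.02)&(X[...,2]<.045);P=X[m][:,:2]*1000
a=np.radians(-17.6);d=np.array([np.cos(a),np.sin(a)]);n=np.array([-d[1],d[0]]);q=P-[433,-77.3]
s=q@d;t=q@n;print('along',np.percentile(s,[.5,99.5]),'side body',np.percentile(t[(s<20)&(s>-45)],[1,99]),'rear/front side mean',t[(s<-30)&(s>-45)].mean(),t[(s<20)&(s>5)].mean(),'head',np.percentile(t[s>40],[1,99]))
```

```text
along [-52.47594069  57.03668592] side body [-13.44677759  16.03696834] rear/front side mean 1.4503449418970993 1.2554182951199748 head [-21.49025626  23.15261872]
```

Run:
```python
from plant import r
from h import *
g=[0.4335,-0.0762]
r.movep([*g,0.10],[180,0,162.4]); r.move_straight([*g,0.026],vel=0.08)
o=r.get_obs();print(o['time_s'],o['position'],o['ft_force'])
w=r.grip(0.01);o=r.get_obs();print('w',w,o['grip_width'],o['ft_force'],o['position'],o['time_s'])
r.move_straight([*g,0.12],vel=0.1)
o=r.get_obs();print(o['time_s'],o['grip_width'],o['ft_force'])
p,d=r.snapshot('wrist');cv2.imwrite('pics/w2.png',p[:,:,::-1]);p,d=r.snapshot('top');cv2.imwrite('pics/t2.png',p[150:280,230:400,::-1])
```

```text
7.9167 [ 0.43390086 -0.0762646   0.02644386] [ 0.47551957 -0.20620946  0.1888587 ]
w False 0.02868557800446943 [-0.28632556  0.30124386  4.37242173] [ 0.43384737 -0.07623785  0.02640811] 8.475
9.5667 0.02868423640508624 [-0.68564761 -0.19445347 -1.10317375]
```

View pics/w2.png

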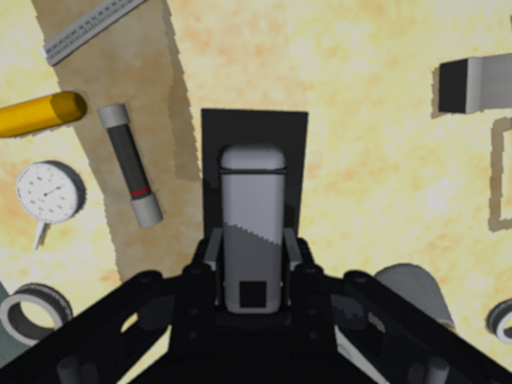

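View pics/t2.png

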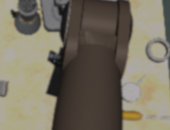

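Run:
```python
from plant import r
from h import *
r.movep([0.4845,-0.168,0.09],[180,0,163.3]); r.move_straight([0.5325,-0.1822,0.0784],[180,0,163.5],vel=0.06)
r.hold(0.5);o=r.get_obs();print(o['time_s'],o['position'],o['tool_rot'],o['grip_width'],o['ft_force'])
for n in ('side','top'):
    p,d=r.snapshot(n);np.savez(n+'3.npz',p=p,d=d);cv2.imwrite(f'pics/{n}3.png',cv2.resize(p[100:220,170:320,::-1] if n=='side' else p[90:250,250:400,::-1],None,fx=4,fy=4,interpolation=cv2.INTER_CUBIC)[:600])
```

```text
11.6917 [ 0.53245719 -0.18222433  0.07845631] [-1.79998233e+02  5.03476103e-03  1.63497206e+02] 0.02898997392109195 [-0.03723113 -0.23219325 -0.45462622]
```

View pics/side3.png

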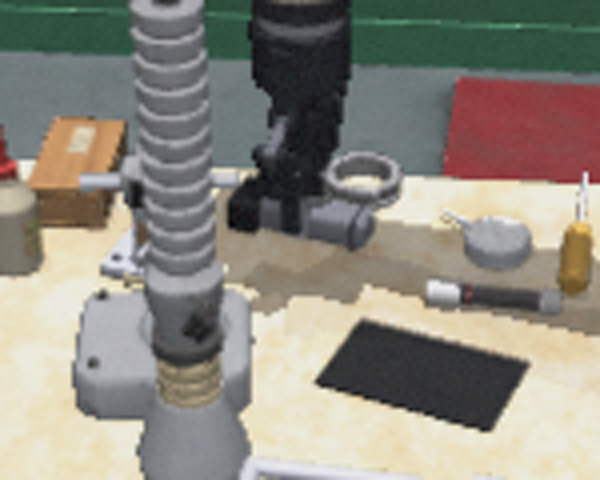

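View pics/top3.png

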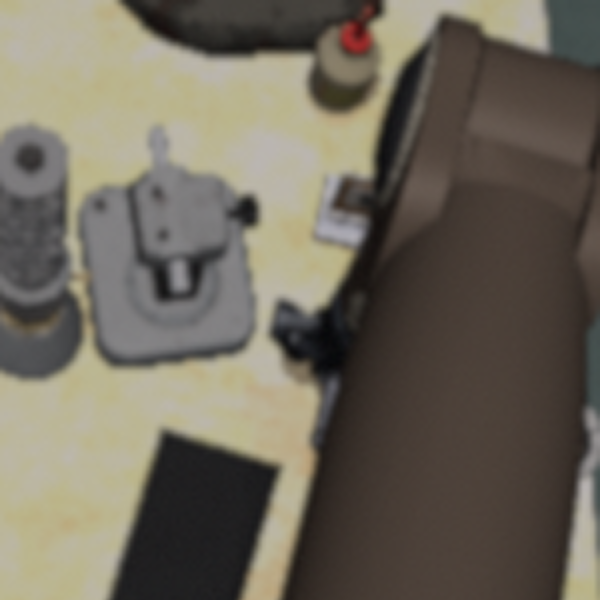

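Run:
```python
from plant import r
from h import *
f=np.load('side3.npz');info=r.camera_info('side');T=campose(info);X=cloud(info,T,f['d'])
a=np.radians(-16.5);d=np.array([np.cos(a),np.sin(a)]);n=np.array([-d[1],d[0]]);L=np.array([.6533,-.218])
Q=X[130:170,220:270].reshape(-1,3);s=(Q[:,:2]-L)@d;t=(Q[:,:2]-L)@n
m=(Q[:,2]>.04)&(Q[:,2]<.09)&(abs(t)<.03)&(s<-.05)
for lo in np.arange(-.19,-.06,.015):
    k=m&(s>lo)&(s<lo+.015)
    if k.sum()>3: print(round(lo,3),k.sum(),'z',Q[k,2].min().round(3),Q[k,2].max().round(3),'t',t[k].min().round(3),t[k].max().round(3))
print('s',s[m].min(),s[m].max())
```

```text
-0.19 40 z 0.06 0.085 t -0.009 0.018
-0.175 54 z 0.059 0.086 t -0.012 0.021
-0.16 49 z 0.058 0.086 t -0.01 0.02
-0.145 71 z 0.056 0.089 t -0.023 0.029
-0.13 20 z 0.063 0.09 t -0.013 0.03
-0.115 29 z 0.059 0.084 t 0.009 0.019
-0.1 61 z 0.059 0.086 t -0.01 0.029
-0.085 49 z 0.059 0.087 t -0.016 0.028
s -0.18393767079848716 -0.07225331716679698
```

Run:
```python
from plant import r
from h import *
r.hold(1.2)
g=[0.4335,-0.0762]
r.move_straight([0.4845,-0.168,0.09],[180,0,163.3],vel=0.1)
r.movep([*g,0.07],[180,0,162.4]); r.move_straight([*g,0.0275],vel=0.06)
o=r.get_obs();print(o['time_s'],o['position'],o['ft_force'])
r.grip(0.06);r.hold(0.2)
r.move_straight([*g,0.11],vel=0.12)
o=r.get_obs();print(o['time_s'],o['position'],o['ft_force'])
r.hold(.1);o=r.get_obs();p,d=r.snapshot('wrist');cv2.imwrite('pics/w4.png',p[:,:,::-1]);np.savez('w4.npz',p=p,d=d,pos=o['position'],rot=o['tool_rot'])
```

```text
15.025 [ 0.43352931 -0.07619659  0.02738475] [ 0.42218186  0.47403398 -1.07716225]
16.475 [ 0.43309675 -0.07612294  0.10936477] [ 0.18105446 -0.20499758 -0.55122217]
```

View pics/w4.png

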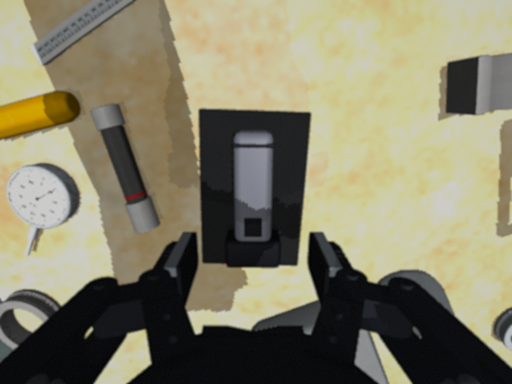

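Run:
```python
from plant import r
from h import *
f=np.load('w4.npz');info=r.camera_info('wrist');T=campose(info,dict(position=f['pos'],tool_rot=f['rot']))
X=cloud(info,T,f['d']);q=X[...,:2]-[.4329,-.0769]
a=np.radians(-17.6);d=np.array([np.cos(a),np.sin(a)]);n=np.array([-d[1],d[0]]);s=q@d;t=q@n
m=(abs(s)<.075)&(abs(t)<.03)&(X[...,2]>.02)&(X[...,2]<.045)
print('scanner s',np.percentile(s[m],[1,99]),'t',np.percentile(t[m&(s<.02)],[1,99]),'z',np.percentile(X[m][:,2],[5,95]))
# box from initial top + side clouds
for nm in ('top','side'):
    X=np.load(nm+'X.npy');B=(X[...,1]>.12)&(X[...,1]<.42)&(X[...,0]>.38)&(X[...,0]<.62)
    m=B&(X[...,2]>.092)&(X[...,2]<.12);P=X[m];
    pl=P[(P[:,1]>.22)];print(nm,'flap z',np.median(pl[:,2]),len(P))
    rc=cv2.minAreaRect((pl[:,:2]*1000).astype(np.float32));print(rc,cv2.boxPoints(rc).round(0).tolist())
    b=P[P[:,1]<.205];print('bar',len(b), b[:,:2].min(0),b[:,:2].max(0),np.median(b,0))
```

```text
scanner s [-0.05515167  0.05337707] t [-0.01366659  0.01562411] z [0.02756932 0.03415967]
top flap z 0.10479337629343766 3918
((488.6468811035156, 304.470947265625), (175.05172729492188, 175.66693115234375), 86.7198715209961) [[396.0, 222.0], [571.0, 212.0], [581.0, 387.0], [406.0, 397.0]]
bar 326 [0.42619487 0.152159  ] [0.53860931 0.20445725] [0.48386432 0.16572142 0.10831551]
side flap z 0.10526129428835462 4819
((487.091796875, 306.2703857421875), (179.3411865234375, 174.3762969970703), 84.78517150878906) [[392.0, 225.0], [566.0, 209.0], [582.0, 388.0], [408.0, 403.0]]
bar 298 [0.42580246 0.15594462] [0.5405365  0.20460097] [0.48383972 0.16916982 0.10808047]
```

```bash
cat > tri.py <<'E'
from plant import r
from h import *
def tri(pts):
    A=np.zeros((3,3));b=np.zeros(3)
    for n,uv in pts:
        info=r.camera_info(n);T=campose(info);d=(rays(info,[uv])@T[:3,:3].T)[0];d/=np.linalg.norm(d);M=np.eye(3)-np.outer(d,d);A+=M;b+=M@T[:3,3]
    x=np.linalg.solve(A,b);return x,[np.linalg.norm((np.eye(3)-0)@(np.cross(x-campose(r.camera_info(n))[:3,3],(lambda d:d/np.linalg.norm(d))((rays(r.camera_info(n),[uv])@campose(r.camera_info(n))[:3,:3].T)[0])))) for n,uv in pts]
E
python3 - <<'E'
from tri import *
def bright(n,x0,x1,y0,y1,thr):
    p=np.load(n+'0.npz')['p'];g=p.min(2);print(n,p[y0:y1,x0:x1].min(2))
bright('top',154,168,226,240,0)
bright('side',284,302,214,228,0)
for nm in ('top','side'):
    X=np.load(nm+'X.npy')
    P=X[(X[...,1]>.14)&(X[...,1]<.185)&(X[...,0]>.41)&(X[...,0]<.56)&(X[...,2]>.098)&(X[...,2]<.118)]
    b=P[(P[:,0]>.445)&(P[:,0]<.525)];k=np.polyfit(b[:,0],b[:,1],1);print(nm,'bar y at .484',np.polyval(k,.484),'slope',k[0],len(b),b[:,2].mean())
    F=X[(X[...,2]>.1)&(X[...,2]<.11)&(X[...,1]>.20)&(X[...,1]<.42)&(X[...,0]>.38)&(X[...,0]<.6)]
    # front edge: for bins in x, min y ; x+ edge : for bins in y, max x
    L=[(x,F[(abs(F[:,0]-x)<.004),1].min(),F[(abs(F[:,0]-x)<.004),1].max()) for x in np.arange(.46,.525,.01)];print(np.round(L,3).tolist())
    L=[(y,F[(abs(F[:,1]-y)<.004),0].max()) for y in np.arange(.24,.38,.015)];print(np.round(L,3).tolist(),np.polyfit(*np.array(L).T,1))
E
```

```text
top [[133 142 142 133 134 143 148 149 152 156 158 159 158 159]
 [109 116 119 116 117 123 125 126 133 143 148 149 149 150]
 [ 83  87  95 100 105 109 111 107 112 119 123 124 124 127]
 [ 71  68  69  74  89 111 119 111 101  94  96  99  99 103]
 [ 66  61  51  55  88 124 138 124  98  74  66  70  72  78]
 [ 54  47  38  47  90 132 145 127  93  59  45  46  48  54]
 [ 46  38  32  47  93 134 144 121  82  49  37  38  39  43]
 [ 61  56  54  65 101 138 143 115  76  49  42  42  42  44]
 [ 90  91  91  93 117 140 140 115  83  70  73  71  67  65]
 [109 113 116 116 123 136 131 113  96 100 106 104 100  98]
 [109 114 118 118 115 115 114 107 103 111 117 118 118 117]
 [104 107 110 110 109 110 111 110 110 111 115 121 123 121]
 [104 102 103 105 107 110 115 114 111 108 112 117 123 122]
 [106 104 104 105 107 111 114 113 108 106 110 114 120 120]]
side [[193 191 192 192 189 193 191 192 190 193 189 186 194 196 196 200 207 211]
 [196 196 194 190 187 189 189 187 188 200 200 195 195 199 196 196 200 207]
 [193 199 196 192 188 188 192 188 195 199 197 194 202 205 206 207 208 206]
 [196 196 202 199 191 188 190 192 197 2
[... 924 characters left out ...]
8, 0.226, 0.377], [0.49, 0.223, 0.377], [0.5, 0.223, 0.378], [0.51, 0.223, 0.378], [0.52, 0.221, 0.376]]
[[0.24, 0.569], [0.255, 0.569], [0.27, 0.572], [0.285, 0.572], [0.3, 0.573], [0.315, 0.576], [0.33, 0.577], [0.345, 0.577], [0.36, 0.58], [0.375, 0.568]] [0.04656848 0.55899152]
side bar y at .484 0.16655357200841023 slope -0.08611574981479325 164 0.10635075736552657
[[0.46, 0.226, 0.393], [0.47, 0.228, 0.383], [0.48, 0.227, 0.381], [0.49, 0.226, 0.383], [0.5, 0.225, 0.38], [0.51, 0.224, 0.38], [0.52, 0.222, 0.379]]
[[0.24, 0.568], [0.255, 0.57], [0.27, 0.571], [0.285, 0.572], [0.3, 0.573], [0.315, 0.575], [0.33, 0.576], [0.345, 0.577], [0.36, 0.58], [0.375, 0.58]] [0.0903398  0.54635775]
```

Run:
```python
from tri import *
e=np.array([.0876,.9962]);H=np.array([.500,.380,.103])
for a,b in [((160,235.3),(295.5,220.7)),((160,232),(291.7,220.2)),((160.2,228.8),(288,219.8))]:
    x,res=tri([('top',a),('side',b)]);q=x-H;fx=-(q[:2]@e);print(x.round(4),np.round(res,4),'front',fx,'up',q[2],'lat',q[:2]@[e[1],-e[0]],'R',np.hypot(fx,q[2]),'ang',np.arctan2(q[2],fx))
for n,uv in (('top',(160,232)),('side',(291,220)),('side',(290,220))):
    X=np.load(n+'X.npy');x=X[uv[1],uv[0]];q=x-H;fx=-(q[:2]@e);print(n,x,np.hypot(fx,q[2]),np.arctan2(q[2],fx))
p,=[np.load('side0.npz')['p'][:,:,::-1]]
```

```text
[0.3857 0.2689 0.1951] [0.0002 0.0002] front 0.12072939878618125 up 0.09211775177731542 lat -0.10410672636939859 R 0.15185936890353482 ang 0.6517757150860197
[0.3936 0.2688 0.1959] [0.0001 0.0001] front 0.12009320282365035 up 0.09287239309907568 lat -0.09628144030882868 R 0.15181455386224227 ang 0.6582696156974595
[0.4012 0.2684 0.1961] [0.0001 0.0001] front 0.11983254551780961 up 0.09306513082248487 lat -0.08861907887765307 R 0.1517265881125788 ang 0.6603254360537082
top [0.39304125 0.26778999 0.20067456] 0.15562267560391294 0.6785143073637564
side [0.39523725 0.27583598 0.20238064] 0.1504432749895762 0.7215983395896851
side [0.39714207 0.27276594 0.19957287] 0.1508128410700393 0.694952725723941
```

Run:
```python
from plant import r
from h import *
print(r.solve_ik([.481,.164,.101],[180,0,175]),r.solve_ik([.485,.209,.2335],[180,0,175]))
r.movep([.43,.03,.22],[180,0,175]) if False else None
r.movep([.481,.164,.20],[180,0,175]);r.grip(0.05) ;r.hold(.1)
o=r.get_obs();p,d=r.snapshot('wrist');cv2.imwrite('pics/w5.png',p[:,:,::-1]);np.savez('w5.npz',p=p,d=d,pos=o['position'],rot=o['tool_rot']);print(o['time_s'],o['position'],o['tool_rot'],o['joint_pos'],o['ft_force'],o['grip_width'])
```

```text
[ 18.82713534   7.84023777 -20.25017817  61.90958406   0.
  23.82713534] [23.31255512  7.55824097 -3.7156779  78.72608113  0.         28.31255512]
18.0083 [0.48103826 0.16326159 0.19987269] [-1.79993192e+02 -1.06160043e-02  1.74923464e+02] [ 1.87479777e+01  5.61886230e+00 -1.01255403e+01  7.42680589e+01
 -1.93996785e-03  2.38245131e+01] [ 0.36315374 -1.18432435  0.08012646] 0.05027426731988872
```

View pics/w5.png

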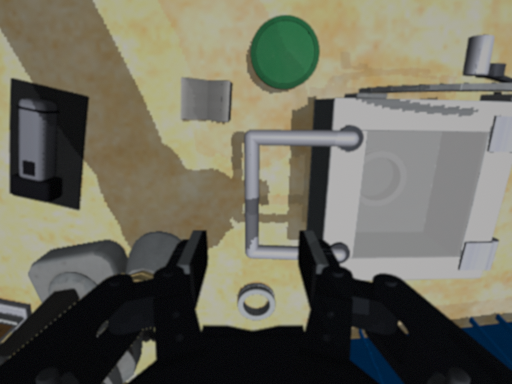

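Run:
```python
from plant import r
from h import *
f=np.load('w5.npz');info=r.camera_info('wrist');T=campose(info,dict(position=f['pos'],tool_rot=f['rot']));p=f['p']
X=cloud(info,T,f['d'])
for v in (150,170,190,210,230,240):
    row=X[v];m=[u for u in range(238,268) if abs(row[u,2]-.105)<.01]
    P=plane(info,T,[[(m[0]+m[-1])/2,v]],.105)[0] if m else None;print(v,m[:1],m[-1:],P,np.median(row[m,2]) if m else None)
# bar inner ends (arms): column u~270..300
for v0,v1 in ((120,150),(240,265)):
    c=[v for v in range(v0,v1) if abs(X[v,285,2]-.105)<.01];print('arm rows',c[:1],c[-1:],plane(info,T,[[285,(c[0]+c[-1])/2]],.105))
```

```text
150 [244] [259] [0.44191149 0.16605347 0.105     ] 0.10926269854977709
170 [245] [258] [0.4580504  0.16461814 0.105     ] 0.10970570487714393
190 [245] [258] [0.4748755  0.16312137 0.105     ] 0.10964473679629197
210 [245] [258] [0.49245857 0.16155675 0.105     ] 0.10973648189183235
230 [245] [258] [0.51088045 0.15991707 0.105     ] 0.10956602400773295
240 [245] [258] [0.5204341  0.15906657 0.105     ] 0.10937982985542571
arm rows [130] [144] [[0.43402037 0.19297008 0.105     ]]
arm rows [246] [259] [[0.53537328 0.18756163 0.105     ]]
```

Run:
```python
from plant import r
from h import *
r.move_straight([.482,.1625,.101],[180,0,175],vel=.1)
o=r.get_obs();print(o['time_s'],o['position'],o['ft_force'])
r.grip(0.0);r.hold(.1)
o=r.get_obs();print(o['time_s'],o['position'],o['ft_force'],o['wrist_torque'],o['grip_width'])
```

```text
19.2 [0.48244242 0.16267648 0.10165591] [ 0.45397418  0.27649513 -0.00888725]
19.75 [0.48225845 0.16229558 0.10154931] [-1.95446526 -2.13589756  6.19435951] [-0.53351201  0.22926434 -0.04042623] 0.009782075397893846
```

Run:
```python
from plant import r
from h import *
e=np.array([.0876,.9962]);H=np.array([.482,.1625])+.217*e
for th in (.12,.24,.36,.48,.58,.655):
    b=H-.217*np.cos(th)*e; z=.101+.217*np.sin(th)
    r.move_straight([b[0],b[1],z],[180,0,175],vel=.07)
    o=r.get_obs();print(th,o['time_s'],(o['position']-[b[0],b[1],z]).round(4),o['ft_force'].round(1),o['grip_width'])
    if np.linalg.norm(o['ft_force'])>70: print('stop');break
r.hold(.2)
for n in ('side','top','wrist'):
    o=r.get_obs();p,d=r.snapshot(n);np.savez(n+'6.npz',p=p,d=d,pos=o['position'],rot=o['tool_rot']);cv2.imwrite(f'pics/{n}6.png',p[:,:,::-1])
    if n=='side':cv2.imwrite('pics/side6z.png',cv2.resize(p[170:320,180:330,::-1],None,fx=4,fy=4,interpolation=cv2.INTER_CUBIC))
```

```text
0.12 20.275 [ 0.0001 -0.0004 -0.0003] [ 2.9 -4.2 -2.2] 0.009765206390647577
0.24 20.8 [ 0.0001 -0.0007 -0.0005] [ 3.6 -6.3 -2.9] 0.010172798716121466
0.36 21.325 [ 0.0001 -0.0011 -0.0002] [ 2.4 -7.2 -0.3] 0.009817866916429944
0.48 21.85 [ 0.     -0.0018 -0.0002] [ 2.1 -9.5  0.8] 0.009777473634608378
0.58 22.3083 [ 0.0001 -0.0021  0.0005] [  1.3 -12.5   4.8] 0.009419947958198907
0.655 22.6917 [ 0.0001 -0.0025  0.0009] [  0.5 -14.6   7. ] 0.010028742930679893
```

View pics/side6z.png

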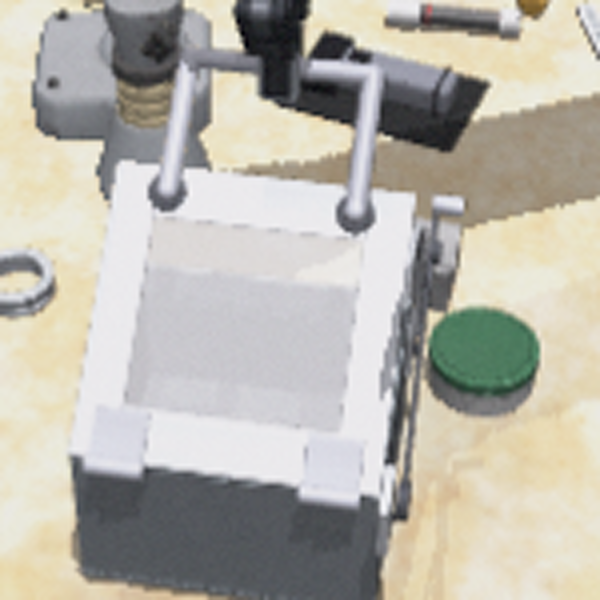

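View pics/wrist6.png

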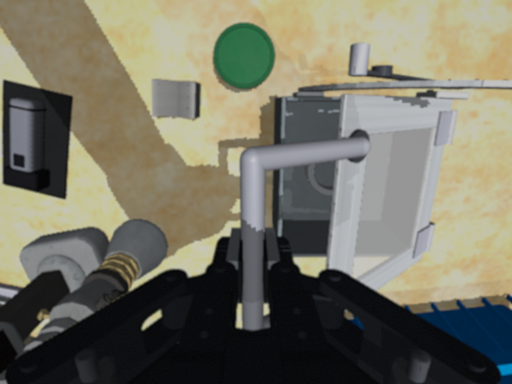

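View pics/top6.png

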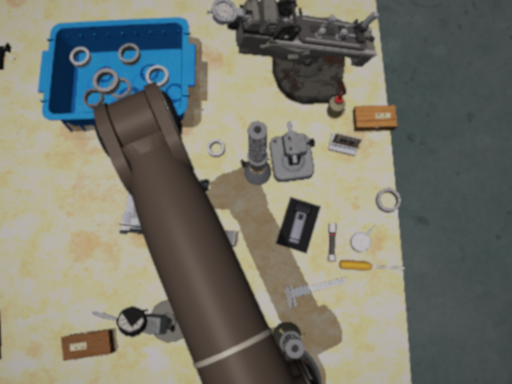

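Run:
```python
from plant import r
from h import *
e=np.array([.0876,.9962]);H=np.array([.501,.3787,.103])
def ang(x):
    q=x-H;fx=-(q[...,:2]@e);return np.hypot(fx,q[...,2]),np.arctan2(q[...,2],fx)
f=np.load('side6.npz');info=r.camera_info('side');T=campose(info);X=cloud(info,T,f['d']);g=f['p'].min(2)
v,u=np.mgrid[0:384,0:512]
# flap frame: bright pixels; left strip & right strip & front strip
Q=X;fx=-((Q[...,:2]-H[:2])@e);lat=(Q[...,:2]-H[:2])@[e[1],-e[0]]
m=(g>200)&(fx>.03)&(fx<.13)&(abs(lat)<.078)&(Q[...,2]>.11)&(Q[...,2]<.25)
A=np.c_[fx[m],lat[m],np.ones(m.sum())];c,*_=np.linalg.lstsq(A,Q[m][:,2],rcond=None);print('side plane tilt',np.arctan(c[0]),c,m.sum())
# front corner edge on ray: corner px, assume lateral -80 plane
for uv,l in (((283.2,218.7),-.080),((292,220.5),-.096)):
    d=(rays(info,[uv])@T[:3,:3].T)[0];nl=np.array([e[1],-e[0],0]);t=(l-(T[:3,3]-H)@nl)/(d@nl);print('side ray',uv,ang(T[:3,3]+d*t))
f=np.load('wrist6.npz');info=r.camera_info('wrist');T=campose(info,dict(position=f['pos'],tool_rot=f['rot']))
Xw=cloud(info,T,f['d']);fx=-((Xw[...,:2]-H[:2])@e);lat=(Xw[...,:2]-H[:2])@[e[1],-e[0]];g=f['p'].min(2)
m=(u>335)&(u<440)&(v>95)&(v<260)&(abs(lat)<.075)&(fx>.02)&(fx<.118)&(Xw[...,2]>.12)&(g>110)
A=np.c_[fx[m],lat[m],np.ones(m.sum())];c,*_=np.linalg.lstsq(A,Xw[m][:,2],rcond=None);print('wrist plane tilt',np.arctan(c[0]),c,m.sum())
print('stud depth wrist',Xw[58,360],ang(Xw[58,360]))
P=f['pos'];print('tcp',P,ang(P+[0,0,.002]))
# stud from wrist ray x side ray
si=r.camera_info('side');Ts=campose(si);ds=(rays(si,[(292,220.5)])@Ts[:3,:3].T)[0]
dw=(rays(info,[(360,58)])@T[:3,:3].T)[0]
M=np.c_[ds,-dw];s,*_=np.linalg.lstsq(M,T[:3,3]-Ts[:3,3],rcond=None);a=Ts[:3,3]+ds*s[0];b=T[:3,3]+dw*s[1];print('stud',a,b,ang(a),ang(b))
```

```text
side plane tilt 0.6436844123232278 [ 0.75028645 -0.0021102   0.1050798 ] 3031
side ray (283.2, 218.7) (np.float64(0.15099889057160157), np.float64(0.7007343269415292))
side ray (292, 220.5) (np.float64(0.1804686494230997), np.float64(0.24174247303825405))
wrist plane tilt 0.6432085995777342 [ 0.74954305 -0.00826557  0.10579903] 12287
stud depth wrist [0.39303527 0.26897727 0.20223632] (np.float64(0.15476632384749775), np.float64(0.6960622842584059))
tcp [0.48598572 0.20461549 0.23385074] (np.float64(0.219505738353702), np.float64(0.6500506275584518))
stud [0.39288104 0.27089879 0.19688335] [0.39246987 0.27088516 0.1969222 ] (np.float64(0.14990327993193), np.float64(0.676788755282455)) (np.float64(0.14996627651750485), np.float64(0.6767836175236964))
```

Run:
```python
from plant import r
from h import *
f=np.load('wrist6.npz')
cv2.imwrite('pics/w6z.png',cv2.resize(f['p'][30:120,270:512,::-1],None,fx=3.3,fy=3.3,interpolation=cv2.INTER_CUBIC))
info=r.camera_info('wrist');T=campose(info,dict(position=f['pos'],tool_rot=f['rot']));X=cloud(info,T,f['d'])
e=np.array([.0876,.9962]);H=np.array([.501,.3787,.103]);fx=-((X[...,:2]-H[:2])@e);lat=(X[...,:2]-H[:2])@[e[1],-e[0]]
for u in range(350,512,12):
    print(u,[(v,round(fx[v,u]*1e3),round(lat[v,u]*1e3),round(X[v,u,2]*1e3)) for v in range(64,96,3) if X[v,u,2]>.08])
```

```text
350 [(64, 123, -95, 199), (67, 123, -94, 199), (70, 123, -92, 200), (73, 122, -91, 199), (85, 114, -86, 176), (88, 111, -85, 165), (94, 120, -80, 195)]
362 [(64, 118, -95, 203), (67, 117, -94, 203), (70, 118, -92, 204), (73, 117, -91, 203), (82, 109, -87, 181), (85, 110, -85, 185), (88, 108, -84, 179)]
374 [(67, 104, -96, 184), (70, 106, -93, 190), (73, 106, -92, 191), (76, 105, -90, 190), (82, 105, -87, 189), (85, 105, -85, 191), (88, 101, -84, 180)]
386 [(67, 98, -95, 188), (70, 98, -94, 187), (73, 97, -92, 187), (76, 95, -91, 183), (82, 101, -87, 197), (85, 100, -85, 195), (88, 92, -84, 178)]
398 [(76, 84, -92, 175), (79, 83, -90, 172), (82, 97, -86, 202), (85, 96, -85, 201)]
410 [(76, 70, -93, 163), (79, 70, -91, 163), (82, 92, -86, 205), (85, 91, -85, 204), (88, 84, -84, 191)]
422 [(79, 55, -92, 151), (82, 88, -86, 209), (85, 87, -85, 208), (88, 77, -84, 191), (94, 17, -84, 87)]
434 [(82, 83, -86, 211), (85, 83, -85, 213), (91, 15, -86, 103), (94, 17, -83, 106)]
446 [(82, 80, -86, 217), (85, 78, -85, 215), (88, 70, -84, 203), (91, 8, -86, 110), (94, 8, -83, 110)]
458 [(82, 74, -86, 218), (85, 74, -85, 218), (88, 63, -84, 202), (94, -3, -84, 110)]
470 [(82, 70, -86, 220), (85, 70, -85, 221)]
482 [(82, 66, -86, 224), (85, 67, -85, 224), (88, 56, -84, 211)]
494 [(82, 63, -86, 227), (85, 62, -85, 226), (88, 50, -84, 212)]
506 [(79, 57, -88, 227), (82, 58, -86, 228), (85, 58, -85, 228), (88, 51, -84, 220)]
```

View pics/w6z.png

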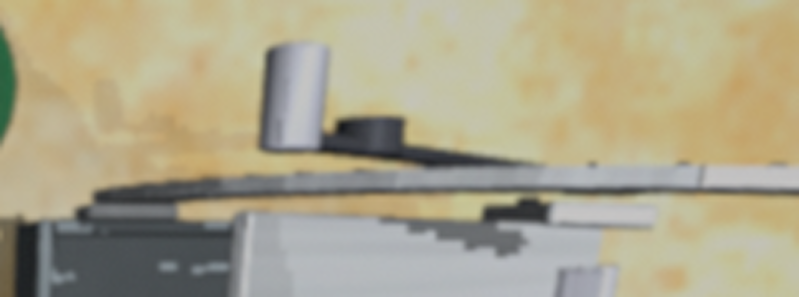

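Run:
```python
from plant import r
from h import *
e=np.array([.0876,.9962]);H=np.array([.482,.1625])+.217*e
th=.679;b=H-.2185*np.cos(th)*e; z=.101+.2178*np.sin(th)
r.move_straight([b[0],b[1],z],[180,0,175],vel=.03);r.hold(.4)
o=r.get_obs();print(o['time_s'],o['position'],o['ft_force'],o['grip_width'])
H=np.array([.501,.3787,.103])
for n in ('side','wrist'):
    o=r.get_obs();p,d=r.snapshot(n);info=r.camera_info(n);T=campose(info,o);X=cloud(info,T,d);g=p.min(2);v,u=np.mgrid[0:384,0:512]
    fx=-((X[...,:2]-H[:2])@e);lat=(X[...,:2]-H[:2])@[e[1],-e[0]]
    m=(fx>.03)&(fx<.115)&(abs(lat)<.075)&(X[...,2]>.12)&(X[...,2]<.25)&(g>(200 if n=='side' else 110))
    if n=='wrist': m&=(u>335)&(u<440)&(v>95)&(v<260)
    A=np.c_[fx[m],lat[m],np.ones(m.sum())];c,*_=np.linalg.lstsq(A,X[m][:,2],rcond=None);print(n,'tilt',np.arctan(c[0]),c,m.sum())
    cv2.imwrite(f'pics/{n}7.png',p[:,:,::-1])
    if n=='wrist':
        s=(lat<-.091)&(lat>-.108)&(fx>.1)&(fx<.135)&(X[...,2]>.185);print('stud top',[np.median(fx[s]),X[s][:,2].max(),np.median(X[s][:,2])],fx[s].min(),fx[s].max(),s.sum())
    else:
        s=(abs(X[...,0]-.4335)<.07)&(abs(X[...,1]+.0765)<.045)&(X[...,2]>.02)&(X[...,2]<.045);print('scanner',X[s].mean(0))
```

```text
23.7583 [0.48624117 0.20755627 0.23790933] [ 1.55338381 -9.72209423  3.58446803] 0.009878202939509537
side tilt 0.6674399536094033 [ 0.7880957  -0.00252461  0.10498049] 2759
scanner [ 0.42513049 -0.06998999  0.02966429]
wrist tilt 0.6682051587477887 [ 0.78933692 -0.00891357  0.10552145] 10629
stud top [np.float64(0.11836295868337415), np.float64(0.2040166027237782), np.float64(0.2009477660670287)] 0.10001438000624374 0.12342796604898434 644
```

View pics/side7.png

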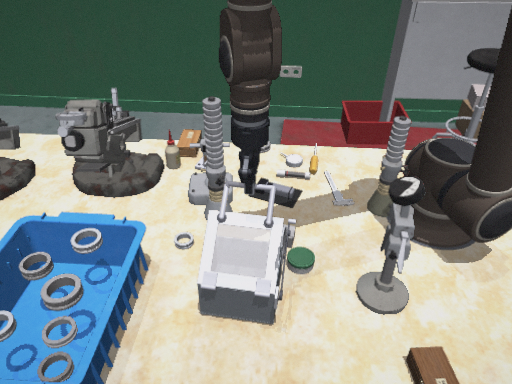

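Run:
```python
from plant import r
r.hold(.4);o=r.get_obs();print(o['time_s'],abs(o['joint_velocities']).max(),o['ft_force'],r.sign_off())
```

```text
the job is handed in; nothing more can be done
24.2583 0.06535472696568909 [ 1.18672624 -9.72349101  2.06034884] None
```

The job is handed in at 24.3 s, with the flap held still in line with the pointer. The interface reports no verdict, so what follows is from my own measurements.

- **Scan:** I gripped the scanner across its body and held it for about 1.8 s. The window measured 72 mm from the label, at about 71 mm height. It was about 5 mm off to one side, aimed parallel to the label normal I had measured.
- **Scanner back on the pad:** It lies flat and released, with its middle within about 2 mm of the pad's middle in the wrist view.
- **Flap:** I took it by the handle bar and lifted it along its arc. Depth plane fits give a flap angle of 0.667 rad from the side camera and 0.668 rad from the wrist camera.
- **Pointer:** Two triangulations of its stud and the depth data gave 0.66 to 0.68 rad, so I took 0.668. The readings differ by about 0.02 rad, inside the 0.07 allowed. The stud's position stayed the same within measuring noise, so I don't think it was shifted.
- **Final hold:** The arm was still with a wrist force of about 10 N, and the fingers were closed on the bar.
- **Other things on the bench:** The bystanders in view look unmoved in the later pictures, but I did not measure them.

One check disagreed. Casting a single side-camera ray onto the flap's corner and the pointer stud gave 0.70 and 0.24 rad. That geometry is poorly conditioned, so I discarded both values.

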